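Clear the spool and press the display case's push-to-open lid ajar

ROBOT

A 6-joint arm with a two-finger parallel gripper is mounted at the origin on the work surface. World frame = base frame: x ahead of the robot, y to its left, z up, the work surface at z = 0. Lengths are in m, angles in rad, forces in N, time in s.
With the tool pointing down it reaches from about 0.4 to 0.825 m from the base axis. Payload 7 kg.
Tool frame: the origin (TCP) lies at the centre of the arm's flange, where the gripper is bolted on; the fingertips stand 178 mm ahead of it and the grasp point (between the pads) lies arm.tcp_to_grasp ahead of it (arm.tcp_to_grasp is the distance from the TCP to the grasp point, in m); z points along the fingers, y is the direction in which the jaws open and shut (so a half turn about z gives the same grasp; the last joint's range is limited). The gripper opens to 88 mm and grips with 3 to 60 N. Pads are 19 mm wide; open, the fingers measure 130 mm over their backs; the gripper's body (78 mm by 193 mm) begins 47 mm behind the grasp point.
Start: joints at [-0.861, 0.359, 0.012, 0, -1.224, -0.288], TCP at [0.276, -0.616, 0.405] pointing down, gripper open.
Joint ranges: [-3.07, 3.07], [-1.43, 2.12], [-1.02, 1.25], [-3.03, 1.67], [-3.05, -0], [-3.03, 3.03]. Speed limits (rad/s): [2.39, 2.39, 3.01, 3.14, 3.14, 3.14].

INTERFACE

Orientations are given as [roll, pitch, yaw] about the fixed x, y, z axes, in that order (R = Rz(yaw) Ry(pitch) Rx(roll)).
In Python, from station import arm gives the robot as it stands.
- The arm moves only by the tool move_arm, never from a script. Its argument "deltas" is a list of rows, each a list of 6 numbers: the shift along the world's x, y, z in mm, then the turn, a rotation vector about the world's x, y, z in degrees. In form: [[tx, ty, tz, ax, ay, az], ...]. A call has exactly 5 rows; each row shifts and turns the commanded pose from where the row before left it; what a row does not reach is not made up. A row lasts 1/12 s, in which the tool goes at most 41.7 mm and 7.16 degrees, less where a joint would pass 70% of its speed; a pose out of reach is approached as far as the arm can. A call with a gripper value outside its range is refused whole. "claw" is the closure in counts, from 0 (fully open) to 255 (shut), set as the call begins (left out, the last holds). The fingers move at their own pace and stop on an object; "squeeze" is the grip in N (left out, the last holds). Time passes only in rows, so rows that do not move let the fingers close, or fill a call up. It gives the time, the measured TCP pose, the force and the opening at its end, in the units of the state.
- arm.get_state(): the state, without advancing time (a new reading comes with each control period).
- arm.grab_frame(name): name is "scene" or "top"; returns the picture (384x512x3 uint8, red, green, blue); there is no depth.
- arm.calibration(name): a dict with "intrinsics" (3x3 intrinsics, pixels), "T" (4x4, takes a point from camera to world coordinates). Camera axes: x right, y up, looking along -z (the intrinsics and any distortion apply to the point x, -y, -z); pixel columns grow to the right and rows downward; lengths in m; the calibration is good to about 2 mm. A picture is of the moment at which its call begins. calibration takes no time and is no camera call.
- arm.job_done(): hands the job in, once; it reports no verdict.
Trained networks look in the newest picture that a camera, given by its name, has taken for a name from the list of things; names that differ only in an ending like _2 or _b are one class to them, and where a whole thing is asked for, a point or a joint stands for the part that bears it (a point fixed in the world has none). Each returns a list of dicts, best first, with "score" (0 to 1); they miss things now and then, are a little off and sometimes report something else, mostly with a low value. They report only what shows in the picture. A call takes as long as a camera call.
- arm.spot_in(thing, camera): "xy" ([column, row] in pixels, amid what is visible of it).
- arm.masks_of(thing, camera): "pixels" (384x512 bool, what is visible of it) and "xy" ([column, row] in pixels, amid what is visible of it).
- arm.spot_point(thing, camera): "xy" ([column, row] in pixels: a listed point, or the origin of a listed thing).
The state is a dict: "t": time; "q": joint angles; "qd": joint speeds; "joint_efforts": joint torques, N m; "eef_pos": TCP position; "ee_rot": TCP orientation; "force": force on the tool from outside, world axes, zero at the start; "moment": the same for the moment, N m; "width": finger opening in m.
Only numpy, scipy, OpenCV 4.12 (cv2) and the standard library are available. Lean on these libraries where they do the work, as an engineer would, in place of code of your own. Each camera call takes 0.05 s, during which the arm holds its last target. There are 200 camera calls.

TASK

On the tackle stall's blue display case a spool of line stands on the red push-to-open lid. With the fingers, push the spool sideways, sliding it without lifting or tipping it, until it stands wholly on the round green mat; only then press the lid down at its white dot so that the catch lets go, and let the lid spring up ajar. Leave the spool on the mat, and do not disturb the tub, the tin or the hook box.

Things in the scene. Friction and masses are not known exactly. Their poses are not given: they have to be found in the camera images.
- case: Fixed blue counter-top display case, 200 mm deep (x) by 480 mm wide (y) by 70 mm high, its flat deck at 70 mm above the table. Origin: centre of its underside; at yaw 0 its front faces the robot (-x). The lid lies in the middle of the deck; the mat is on one side of it (+y or -y, it varies), the tub on the other, both 165 mm from the case's centre line.
- lid (a joint): Angle (rad) of the red push-to-open lid, 150 x 150 x 8 mm, flush with the deck, hinged along its far (+x of the case) edge. 0 = shut and latched, negative = pushed in (hard stop -0.05), 0.38 = ajar at its stop, near edge about 55 mm above the deck. Once pushed in and let go, its spring swings it up and it stays ajar; it cannot be latched again. The spool's weight does not release it.
- press_spot (a point): Centre of the white dot, 26 mm across, on the lid's top face, 20 mm from its near (free) edge, midway along it: the place to press. 70 mm above the table while shut; moves with the lid. The catch lets go when the dot is pushed in about 4 mm (takes about 6 N; hard stop at 6.5 mm); the lid then rises as the finger is lifted.
- spool: Loose spool of line lying flat on the lid: white flanges, orange line, 64 mm diameter, 30 mm high, 100 to 200 g. Origin: centre of its underside; z up along its axis.
- mat: Round green mat, 120 mm diameter, let into the deck (flush, fixed, no step to slide over). Origin: its centre, at deck height (70 mm).
- tub: Loose amber jar with a black cap standing on the deck on the side of the lid away from the mat: 56 mm diameter, 42 mm high. Origin: centre of its underside. Leave alone.
- tin: Loose can with a paper label, 72 mm diameter, 55 mm high, standing on the table by one end of the case. Origin: centre of its underside. Leave alone.
- hookbox: Loose green box with a grey lid, 112 by 72 by 42 mm, on the table by the other end of the case. Origin: centre of its underside. Leave alone.

How it is judged:
On the way, in this order (a step that is already met when the one before it is completed fails the run):
1. the spool stands on the green mat while the lid is still shut (horizontal distance between spool and mat below 0.036 m and value of joint lid below 0.02 rad), for 0.2 s.
2. the lid, pressed, has sprung ajar (value of joint lid above 0.28 rad), for 0.2 s.
At the end, for the whole second after the job is handed in: The spool stands flat and at rest on the deck with its centre within 36 mm of the mat's centre, the lid stands ajar by more than 0.28 rad, and the tub, tin and hook box are within 15 mm of where they stood (horizontal distance between spool and mat below 0.036 m and height (world z) of spool between 0.065 and 0.075 m and angle between spool's own z axis and vertical below 0.1 rad and linear speed of spool below 0.02 m/s and value of joint lid above 0.28 rad and distance of each of tub, tin, hookbox from where it was at the start of the episode below 0.015 m); the robot touches nothing.
It fails at once if the spool is lifted (more than 12 mm) (height (world z) of spool above 0.082 m).
It fails at once if the spool is tipped (angle between spool's own z axis and vertical above 0.35 rad).
It fails at once if the lid opens before the spool is on the mat (value of joint lid above 0.06 rad and horizontal distance between spool and mat above 0.05 m).
It fails at once if the tub, the tin or the hook box is moved more than 15 mm (distance of any of tub, tin, hookbox from where it was at the start of the episode above 0.015 m).
It also fails if it takes over 48 s, if anything falls off the work surface, if the arm or the gripper's body presses on something with over 40 N, if the wrist force passes 120 N, or if a joint passes its speed limit or range.

## Working session

There is one attempt and no reset: what is moved stays moved. The work goes in short steps, Python scripts to look and compute and a tool call to move; the robot and the scene stay as the last step left them, time stands still between calls to the robot, and variables do not carry over. Pictures are saved under pics/ and viewed, about 8 in all and at most 12, crops included, and the job is handed in when it is done.

Besides the shell and the picture viewer there is one more tool, called after "Emit:" in YAML: its name, and indented under it one key for each argument. move_arm: Moves the arm, as the interface text tells. Its arguments: {"type":"object","properties":{"deltas":{"type":"array","items":{"type":"array","items":{"type":"number"}}},"claw":{"type":"number"},"squeeze":{"type":"number"}},"required":["deltas"]}

```bash
mkdir -p pics
cat > h.py <<'E'
import numpy as np, cv2
from station import arm
def ray(cam,xy,z):
    c=arm.calibration(cam);K=np.array(c["intrinsics"]);T=np.array(c["T"])
    d=c.get("distortion")
    p=np.linalg.solve(K,[xy[0],xy[1],1]);v=T[:3,:3]@np.array([p[0],-p[1],-p[2]]);o=T[:3,3]
    return o+v*(z-o[2])/v[2]
def save(cam,name):
    im=arm.grab_frame(cam);cv2.imwrite(f"pics/{name}.png",cv2.cvtColor(im,cv2.COLOR_RGB2BGR));return im
E
python3 - <<'E'
from h import *
a=save("top","t0");b=save("scene","s0")
cv2.imwrite("pics/b0.png",cv2.resize(cv2.cvtColor(np.vstack([a,b]),cv2.COLOR_RGB2BGR),(450,600)) if 0 else cv2.cvtColor(cv2.resize(np.hstack([a,b]),(800,300)),cv2.COLOR_RGB2BGR))
print(arm.calibration("top").keys(), arm.tcp_to_grasp, arm.get_state())
Z={"spool":.07,"mat":.07,"press_spot":.07,"tub":.07,"tin":0,"hookbox":0,"case":0}
for c in("top","scene"):
  print(c,np.array(arm.calibration(c)["T"])[:3,3])
  for n,z in Z.items():
    r=arm.spot_point(n,c)
    print(n,[(round(q["score"],2),np.round(q["xy"],0),ray(c,q["xy"],z).round(3)[:2]) for q in r[:2]])
E
```

```text
dict_keys(['intrinsics', 'T']) 0.1593 {'t': 0.1, 'q': array([-8.60923621e-01,  3.59313399e-01,  1.11681906e-02, -3.11114128e-04,
       -1.22409883e+00, -2.88113853e-01]), 'qd': array([-3.45468714e-04, -1.67592002e-03,  1.76843698e-03,  3.14420210e-06,
        1.21215085e-03,  5.58377938e-04]), 'joint_efforts': array([-1.96507171e-03, -5.84161627e+01,  2.93752134e+01,  7.01552331e+00,
        1.01539999e-02, -5.56078805e-05]), 'eef_pos': array([ 0.27626105, -0.61569331,  0.40382463]), 'ee_rot': array([ 3.14012150e+00, -1.30967458e-04, -2.71993963e+00]), 'force': array([-0.23319695, -0.11658933, -0.13413346]), 'moment': array([-0.03165059, -0.00856609, -0.01596401]), 'width': 0.08787128751896228}
top [0.51514383 0.01141338 1.28988979]
spool [(0.62, array([233., 219.]), array([0.531, 0.084]))]
mat [(0.92, array([293., 233.]), array([ 0.488, -0.091])), (0.69, array([142., 190.]), array([0.624, 0.358]))]
press_spot [(0.82, array([236., 236.]), array([0.48 , 0.078]))]
tub [(0.51, array([180., 213.]), array([0.552, 0.244]))]
tin []
hookbox [(0.69, array([341., 245.]), array([ 0.447, -0.247]))]
case [(0.85, array([237., 219.]), array([0.534, 0.076]))]
scene [ 1.28082522 -0.47234067  0.70501872]
spool [(0.58, array([254., 178.]), array([0.526, 0.065]))]
mat [(0.87, array([200., 188.]), array([ 0.479, -0.087])), (0.35, array([305., 162.]), array([0.555, 0.239]))]
press_spot [(0.81, array([247., 168.]), array([0.473, 0.078]))]
tub [(0.53, array([305., 162.]), array([0.55 , 0.241]))]
tin [(0.91, array([352., 175.]), array([0.623, 0.382]))]
hookbox [(0.57, array([149., 224.]), array([ 0.452, -0.238]))]
case [(0.83, array([258., 196.]), array([0.53 , 0.078]))]
```

View pics/t0.png

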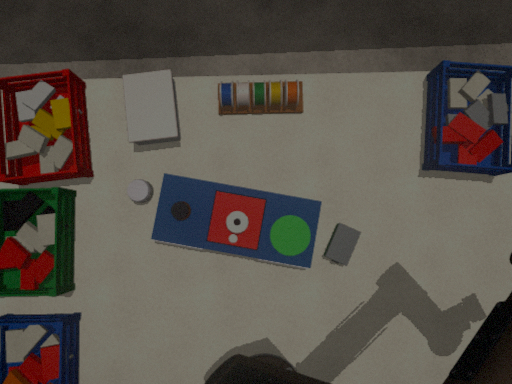

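View pics/s0.png

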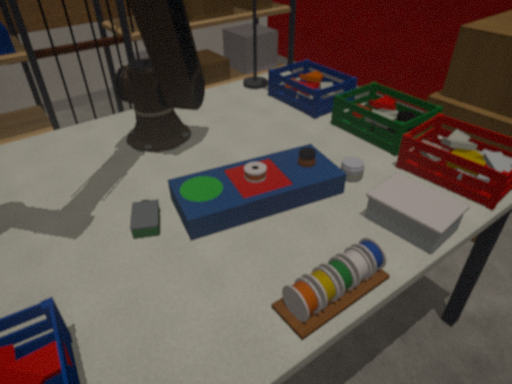

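The case lies at roughly (0.53, 0.08), yawed by about −0.2 rad. The mat is on its −y side at top pixel (290,235), and the tub at (180,211) on the other side. The spool is at (236,222), with the dot just below it at (233,239). The networks and pictures agree, so I'll refine with masks.

Run:
```python
from h import *
arm.grab_frame("top")
P={}
for n,z in {"spool":.10,"mat":.07,"tub":.112,"case":.07}.items():
    m=arm.masks_of(n,"top")[0]; px=np.argwhere(m["pixels"])[:,::-1]
    w=np.array([ray("top",p,z)[:2] for p in px]); 
    c=w.mean(0); P[n]=c; print(n,round(m["score"],2),len(px),c.round(4),(w.min(0)).round(3),w.max(0).round(3))
    if n=="case": print(cv2.minAreaRect((w*1000).astype(np.float32)))
r=arm.spot_point("press_spot","top"); print("dot",[(q["score"],ray("top",q["xy"],.07)) for q in r])
psi=np.arctan2(*(P["tub"]-P["mat"])[::-1])-np.pi/2; print("yaw mat-tub",psi)
d=P["mat"]-P["spool"];print("push",d,np.linalg.norm(d),np.degrees(np.arctan2(d[1],d[0])))
```

```text
spool 0.92 388 [0.5246 0.0709] [0.494 0.04 ] [0.555 0.101]
mat 0.76 1264 [ 0.4842 -0.083 ] [ 0.426 -0.142] [ 0.541 -0.024]
tub 0.59 279 [0.5595 0.2334] [0.534 0.206] [0.583 0.261]Traceback (most recent call last):
  File "<stdin>", line 6, in <module>
  File "h.py", line 4, in ray
    c=arm.calibration(cam);K=np.array(c["intrinsics"]);T=np.array(c["T"])
ValueError: time passes only in moves, steps and waits
```

Emit:
move_arm:
  deltas:
    - [13,37.5,0,0,0,2.55]
    - [13,37.5,0,0,0,2.55]
    - [13,37.5,0,0,0,2.55]
    - [13,37.5,0,0,0,2.55]
    - [13,37.5,0,0,0,2.55]
  claw: 128

```text
t: 1.47
eef_pos: [0.3414, -0.4267, 0.4047]
ee_rot: [-3.141, 0.0, -2.496]
force: [1.0, 0.2, 0.4]
width: 0.0596
```

Emit:
move_arm:
  deltas:
    - [13,37.5,0,0,0,2.55]
    - [13,37.5,0,0,0,2.55]
    - [13,37.5,0,0,0,2.55]
    - [13,37.5,0,0,0,2.55]
    - [13,37.5,0,0,0,2.55]

```text
t: 1.88
eef_pos: [0.4064, -0.239, 0.4051]
ee_rot: [-3.141, 0.001, -2.273]
force: [0.5, 0.7, 0.5]
width: 0.044
```

Emit:
move_arm:
  deltas:
    - [13,37.5,0,0,0,2.55]
    - [13,37.5,0,0,0,2.55]
    - [13,37.5,0,0,0,2.55]
    - [13,37.5,0,0,0,2.55]
    - [13,37.5,0,0,0,2.55]

```text
t: 2.3
eef_pos: [0.4714, -0.0513, 0.4052]
ee_rot: [-3.141, 0.001, -2.05]
force: [1.6, -0.7, -0.5]
width: 0.0437
```

Emit:
move_arm:
  deltas:
    - [13,37.5,0,0,0,2.55]
    - [13,37.5,0,0,0,2.55]
    - [13,37.5,0,0,0,2.55]
    - [13,37.5,0,0,0,2.55]
    - [0,0,0,0,0,2.55]

```text
t: 2.72
eef_pos: [0.5253, 0.1019, 0.4045]
ee_rot: [-3.14, 0.001, -1.824]
force: [0.4, 0.0, 1.4]
width: 0.0434
```

Emit:
move_arm:
  deltas:
    - [8,16,0,0,0,0]
    - [8,16,0,0,0,0]
    - [0,0,-30,0,0,0]
    - [0,0,-35,0,0,0]
    - [0,0,-30,0,0,0]

```text
t: 3.13
eef_pos: [0.5395, 0.1291, 0.3085]
ee_rot: [-3.141, 0.001, -1.831]
force: [-0.4, -0.7, -1.1]
width: 0.0434
```

Run:
```python
from h import *
a=save("top","t1");b=save("scene","s1")
cv2.imwrite("pics/c1.png",cv2.cvtColor(cv2.resize(np.hstack([a[150:290,140:340],b[110:250,150:350]]),(800,280)),cv2.COLOR_RGB2BGR))
print(arm.get_state()["eef_pos"])
```

```text
[0.53796687 0.1280516  0.30515191]
```

View pics/c1.png

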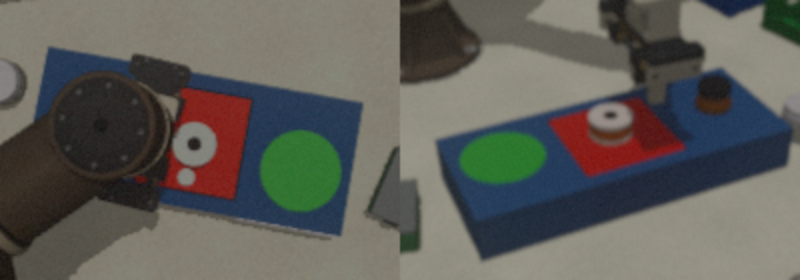

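Emit:
move_arm:
  deltas:
    - [0,0,-15,0,0,0]
    - [0,0,-15,0,0,0]
    - [0,0,-10,0,0,0]
    - [0,0,-6,0,0,0]
    - [0,0,0,0,0,0]

```text
t: 3.65
eef_pos: [0.5395, 0.1287, 0.2635]
ee_rot: [3.141, -0.001, -1.83]
force: [-0.5, -0.5, -0.2]
width: 0.0435
```

Emit:
move_arm:
  deltas:
    - [0,0,-6,0,0,0]
    - [-2,-7,-4,0,0,0]
    - [-2,-7,0,0,0,0]
    - [-2,-7,0,0,0,0]
    - [0,0,0,0,0,0]

```text
t: 4.07
eef_pos: [0.5327, 0.1062, 0.2539]
ee_rot: [3.141, -0.0, -1.831]
force: [-0.3, -0.0, 0.9]
width: 0.0433
```

Emit:
move_arm:
  deltas:
    - [-2,-7,0,0,0,0]
    - [-2,-8,0,0,0,0]
    - [-2,-8,0,0,0,0]
    - [-2,-8,0,0,0,0]
    - [-2,-8,0,0,0,0]

```text
t: 4.48
eef_pos: [0.5232, 0.0679, 0.2539]
ee_rot: [-3.141, 0.0, -1.83]
force: [1.1, 1.1, 0.8]
width: 0.0438
```

Emit:
move_arm:
  deltas:
    - [-2.5,-9,0,0,0,0]
    - [-2.5,-9,0,0,0,0]
    - [-2.5,-9,0,0,0,0]
    - [-2.5,-9,0,0,0,0]
    - [-2.5,-9,0,0,0,0]

```text
t: 4.9
eef_pos: [0.5105, 0.0227, 0.2537]
ee_rot: [-3.142, 0.0, -1.83]
force: [0.6, 0.7, 1.3]
width: 0.0434
```

Run:
```python
from h import *
a=save("top","t2");b=save("scene","s2")
cv2.imwrite("pics/c2.png",cv2.cvtColor(cv2.resize(np.hstack([a[150:290,140:340],b[110:250,150:350]]),(800,280)),cv2.COLOR_RGB2BGR))
print(arm.get_state()["eef_pos"])
```

```text
[0.50999781 0.02220163 0.25343554]
```

View pics/c2.png

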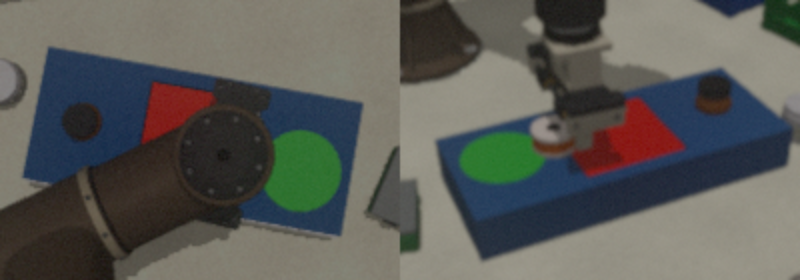

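The spool is sliding upright, cradled between the fingers, and is entering the mat (scene crop at about (555,135)). I'll keep pushing.

Emit:
move_arm:
  deltas:
    - [-2,-8.5,0,0,0,0]
    - [-2,-8.5,0,0,0,0]
    - [-2,-8.5,0,0,0,0]
    - [-2,-8.5,0,0,0,0]
    - [-2,-8.5,0,0,0,0]

```text
t: 5.42
eef_pos: [0.5005, -0.0197, 0.2536]
ee_rot: [3.141, -0.0, -1.83]
force: [0.2, 0.5, -0.8]
width: 0.0435
```

Emit:
move_arm:
  deltas:
    - [-2,-8,0,0,0,0]
    - [-2,-7,0,0,0,0]
    - [-1,-6,0,0,0,0]
    - [-1,-4,0,0,0,0]
    - [0,-2,0,0,0,0]

```text
t: 5.83
eef_pos: [0.4946, -0.0465, 0.2536]
ee_rot: [3.141, -0.0, -1.83]
force: [-0.2, 0.5, -0.8]
width: 0.0435
```

Run:
```python
from h import *
b=save("scene","s3")
print(arm.get_state()["eef_pos"])
for n in("spool","mat"):
    print(n,[(round(q["score"],2),ray("scene",q["xy"],.07).round(3)) for q in arm.spot_point(n,"scene")])
```

```text
[ 0.49467917 -0.04643237  0.25362774]
spool [(0.69, array([ 0.493, -0.078,  0.07 ]))]
mat [(0.84, array([ 0.476, -0.09 ,  0.07 ]))]
```

Emit:
move_arm:
  deltas:
    - [2,8,0,0,0,0]
    - [3,12,0,0,0,0]
    - [3,12,0,0,0,0]
    - [2,8,25,0,0,0]
    - [0,0,30,0,0,0]
  claw: 255

```text
t: 6.4
eef_pos: [0.5049, -0.0035, 0.3075]
ee_rot: [3.138, -0.002, -1.828]
force: [1.6, 0.6, 1.2]
width: 0.016
```

Run:
```python
from h import *
print(arm.get_state()["eef_pos"])
im=cv2.imread("pics/t1.png")
g=im.min(2)[230:248,222:245]; m=(g>120); m=m.astype(np.uint8)
n,l,s,c=cv2.connectedComponentsWithStats(m)
for i in range(1,n): print(s[i,4],c[i]+[222,230],ray("top",c[i]+[222,230],.07).round(4))
print(ray("top",[233.5,238.5],.07).round(4)); print(g[::2,::2])
```

```text
[ 0.50488153 -0.0035294   0.30747658]
20 [236.5 230.4] [0.4981 0.0755 0.07  ]
36 [232.61111111 238.13888889] [0.4755 0.0873 0.07  ]
[0.4743 0.0847 0.07  ]
[[ 35  27  25  39 100 123 125 124 125 125 124  83]
 [ 27  27  32  25  24  67  90 108 101  88  46  27]
 [ 29  22  27  27  48 112  97  25  22  25  24  24]
 [ 24  27  19  44 118 127 126 105  19  31  32  22]
 [ 30  28  27  80 125 124 127 116  29  16  28  25]
 [ 29  27  19  48 125 125 123 112  29  28  33  32]
 [ 13  22  17  32  60  93  91  46  26  31  35  30]
 [ 36  39  32  28  22  28  30  31  35  31  28  31]
 [ 34  38  32  38  37  31  36  36  33  34  22  30]]
```

Emit:
move_arm:
  deltas:
    - [-2.5,7,0,0,0,-6.8]
    - [-2.5,7,0,0,0,-6.8]
    - [-2.5,7,0,0,0,-6.8]
    - [-2.5,7,0,0,0,-6.8]
    - [-2.5,7,0,0,0,-6.8]
  claw: 255

```text
t: 6.82
eef_pos: [0.4924, 0.0309, 0.3088]
ee_rot: [-3.141, 0.0, -2.428]
force: [-0.5, -0.5, 0.2]
width: 0.0008
```

Emit:
move_arm:
  deltas:
    - [-2.5,7,0,0,0,-6.8]
    - [-2.5,7,0,0,0,-6.8]
    - [-2.5,7,0,0,0,-6.8]
    - [-2.5,7,0,0,0,-6.8]
    - [-2.5,7,0,0,0,-6.8]

```text
t: 7.23
eef_pos: [0.4799, 0.066, 0.3087]
ee_rot: [3.142, 0.0, -3.021]
force: [-0.0, 0.3, -0.7]
width: 0.0003
```

Emit:
move_arm:
  deltas:
    - [-2.5,7,0,0,0,-6.8]
    - [-2.5,7,0,0,0,-6.8]
    - [-2.5,7,0,0,0,-6.8]
    - [0,0,0,0,0,0]
    - [0,0,0,0,0,0]

```text
t: 7.65
eef_pos: [0.4723, 0.0865, 0.3087]
ee_rot: [3.141, 0.0, 2.916]
force: [0.3, 0.3, -0.4]
width: 0.0007
```

Run:
```python
from h import *
s=arm.get_state();print(s["eef_pos"],s["ee_rot"],s["width"],s["q"])
a=save("top","t4")
for n,z in (("spool",.07),("mat",.07)): print(n,[(round(q["score"],2),q["xy"],ray("top",q["xy"],z).round(3)) for q in arm.spot_point(n,"top")])
b=save("scene","s4")
print("dot",[(round(q["score"],2),q["xy"],ray("scene",q["xy"],.07).round(3)) for q in arm.spot_point("press_spot","scene")])
cv2.imwrite("pics/c4.png",cv2.cvtColor(cv2.resize(np.hstack([a[150:290,140:340],b[110:250,150:350]]),(800,280)),cv2.COLOR_RGB2BGR))
```

```text
[0.47233919 0.08647626 0.30874754] [3.14144508e+00 2.09099504e-04 2.91607720e+00] 0.0007013097103078991 [ 5.91988705e-01  1.26667350e-01 -5.40617991e-01  6.56788278e-05
 -9.03260310e-01 -2.38834112e+00]
spool [(0.7, [284.7, 232.9], array([ 0.488, -0.067,  0.07 ]))]
mat [(0.72, [284.1, 231.9], array([ 0.491, -0.066,  0.07 ])), (0.63, [291.6, 235.5], array([ 0.48 , -0.087,  0.07 ]))]
dot [(0.59, [244.4, 167.6], array([0.467, 0.074, 0.07 ])), (0.43, [200.3, 186.8], array([ 0.473, -0.081,  0.07 ]))]
```

View pics/c4.png

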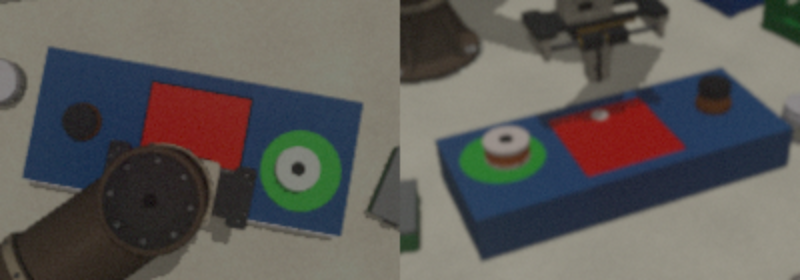

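The spool stands upright and wholly on the mat (top crop: spool at (298,169), mat centre at (301,171)). The lid is shut and the dot shows at scene crop (599,116), directly below the fingers. Next I press.

Emit:
move_arm:
  deltas:
    - [0.5,0,-14,0,0,0]
    - [0.5,0,-14,0,0,0]
    - [0.5,0,-14,0,0,0]
    - [0,0,-7,0,0,0]
    - [0,0,0,0,0,0]

```text
t: 8.32
eef_pos: [0.4734, 0.0847, 0.2582]
ee_rot: [-3.14, -0.002, 2.911]
force: [-0.5, -0.5, 0.6]
width: 0.0006
```

Emit:
move_arm:
  deltas:
    - [0,0,-5,0,0,0]
    - [0,0,-4,0,0,0]
    - [0,0,-2,0,0,0]
    - [0,0,-2,0,0,0]
    - [0,0,0,0,0,0]

```text
t: 8.73
eef_pos: [0.4739, 0.0852, 0.247]
ee_rot: [3.141, 0.0, 2.911]
force: [-2.4, -0.6, 5.4]
width: 0.0005
```

Emit:
move_arm:
  deltas:
    - [0,0,-1.5,0,0,0]
    - [0,0,-1.5,0,0,0]
    - [0,0,-1,0,0,0]
    - [0,0,0,0,0,0]
    - [0,0,0,0,0,0]

```text
t: 9.15
eef_pos: [0.4739, 0.0852, 0.2433]
ee_rot: [3.141, 0.001, 2.911]
force: [-2.4, -0.7, 6.8]
width: 0.0004
```

Tip is at about 65.3 mm; I'll go 1 mm deeper, then lift.

Emit:
move_arm:
  deltas:
    - [0,0,-1,0,0,0]
    - [0,0,0,0,0,0]
    - [0,0,0,0,0,0]
    - [0,0,3,0,0,0]
    - [0,0,6,0,0,0]

```text
t: 9.57
eef_pos: [0.474, 0.0853, 0.2511]
ee_rot: [3.141, 0.0, 2.911]
force: [-0.2, -0.3, 5.2]
width: 0.0003
```

Emit:
move_arm:
  deltas:
    - [0,0,8,0,0,0]
    - [0,0,10,0,0,0]
    - [0,0,15,0,0,0]
    - [0,0,20,0,0,0]
    - [0,0,25,0,0,0]

```text
t: 9.98
eef_pos: [0.4733, 0.0849, 0.3291]
ee_rot: [-3.14, -0.002, 2.91]
force: [0.6, 0.4, -1.1]
width: 0.0003
```

Emit:
move_arm:
  deltas:
    - [0,0,25,0,0,0]
    - [0,0,25,0,0,0]
    - [-15,0,20,0,0,0]
    - [-15,0,0,0,0,0]
    - [0,0,0,0,0,0]

```text
t: 10.4
eef_pos: [0.442, 0.0847, 0.4005]
ee_rot: [3.139, 0.001, 2.91]
force: [-0.3, -0.7, -1.8]
width: 0.0001
```

Run:
```python
from h import *
s=arm.get_state();print(s["eef_pos"],s["force"])
a=save("top","t5")
for n,z in (("spool",.07),("mat",.07),("tub",.07),("hookbox",0)): print(n,[(round(q["score"],2),ray("top",q["xy"],z).round(3)) for q in arm.spot_point(n,"top")[:2]])
b=save("scene","s5")
for n,z in (("tub",.07),("tin",0),("hookbox",0)): print(n,[(round(q["score"],2),ray("scene",q["xy"],z).round(3)) for q in arm.spot_point(n,"scene")[:2]])
cv2.imwrite("pics/c5.png",cv2.cvtColor(cv2.resize(np.hstack([a[150:290,140:340],b[110:250,150:350]]),(800,280)),cv2.COLOR_RGB2BGR))
```

```text
[0.44195735 0.08467595 0.40052909] [-0.3291356  -0.74860543 -1.81490619]
spool [(0.95, array([ 0.48, -0.07,  0.07]))]
mat [(0.75, array([ 0.476, -0.084,  0.07 ]))]
tub [(0.5, array([0.559, 0.232, 0.07 ]))]
hookbox [(0.84, array([ 0.457, -0.247,  0.   ]))]
tub [(0.67, array([0.552, 0.231, 0.07 ]))]
tin [(0.65, array([0.626, 0.377, 0.   ]))]
hookbox [(0.91, array([ 0.446, -0.24 ,  0.   ]))]
```

View pics/c5.png

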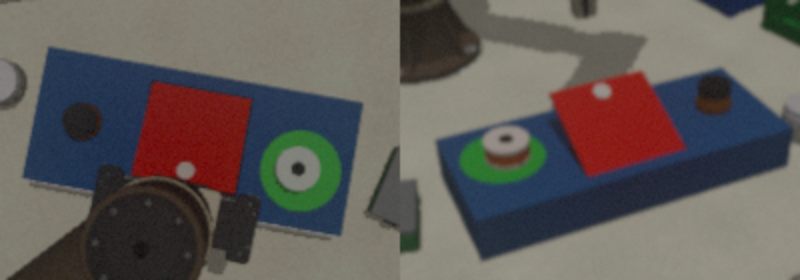

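The lid stands ajar, with its dot raised at scene crop (601,91). The spool is flat on the mat at (507,140), the neighbours haven't moved, and the arm is clear.

```bash
python3 -c "
from station import arm
print(arm.job_done())"
```

```text
the job is handed in; nothing more can be done
None
```

The spool is on the mat, the lid is ajar, and I handed the job in at about 10.5 s of the 48 s allowed; the hand-in gives no verdict.

**Slide:** I set the fingers about 44 mm apart so the spool nested between the tips, and slid it upright about 155 mm onto the green mat with the lid still shut.

**Press:** With the fingers closed and turned a quarter turn, I pressed the white dot in about 5–6 mm. The force read about 7 N. The lid sprang up as I lifted, and I moved the arm clear above it.

**Last checks:**
- **Spool:** in the last picture it stands flat and wholly on the mat, with the centres a few millimetres apart by eye. The network put it 4–14 mm off, still well inside the 36 mm limit.
- **Lid:** clearly ajar in the scene view. I judged this from the picture and did not measure the angle.
- **Tub, tin and hook box:** for tub and tin, and for the hook box in the scene view, readings agree with the first ones to within about 10 mm. The tub's top-view readings differ by about 14 mm between runs of the point network (0.552, 0.244 against 0.559, 0.232). That is likely network noise, since its first mask centre (0.560, 0.233) matches the last reading. The hook box's top-view reading also shifted by about 10 mm. All three look unmoved in the pictures, and the arm came near none of them.

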